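# Pry open the stationery box and hold its turntable, glue stick to the front

### The arm

A 6-joint arm with a two-finger parallel gripper is mounted at the origin on a cart in front of the work surface, level with it; the furniture and walls round the work are solid. World frame = base frame: x ahead of the robot, y to its left, z up, the work surface at z = 0. Lengths are in m, angles in rad, forces in N, time in s.
With the tool pointing down it reaches from about 0.35 to 0.775 m from the base axis. Payload 7.3 kg.
Tool frame: the origin (TCP) lies on the centre line of the jaws, within the pads' length; the fingertips stand 17 mm ahead of it and the grasp point (between the pads) lies 2 mm behind it (robot.tip_extent is the distance from the TCP to the fingertips, in m); z points along the fingers, y is the line along which they close (so a half turn about z gives the same grasp; the last joint's range is limited). The gripper opens to 92 mm and grips with 3 to 60 N. Pads are 19 mm wide; open, the fingers measure 130 mm over their backs; the gripper's body (75 mm by 190 mm) begins 47 mm behind the grasp point.
Start: joints at [1.087, 0.342, 1.524, -0, 1.275, -0.146], TCP at [0.174, 0.495, 0.244] pointing down, gripper open.
Joint ranges: [-2.53, 2.53], [-0.77, 2.02], [0.04, 2.7], [-1, 4.14], [0.28, 2.66], [-3.11, 3.11]. Speed limits (rad/s): [2.57, 2.57, 3.14, 3.14, 3.14, 3.14].

### API

Orientations are given as [roll, pitch, yaw] about the fixed x, y, z axes, in that order (R = Rz(yaw) Ry(pitch) Rx(roll)).
In Python, from cell import robot gives the robot as it stands.
- The arm moves only by the tool step_arm, never from a script. Its argument "motion" is a list of rows, each a list of 2 entries, a list of its own where there are three numbers: the shift along the tool's x, y, z in units of 60 mm (1.0 is 60 mm), then the turn about the tool's z in rad. In form: [[[x, y, z], spin], ...]. A call has 1 to 10 rows; each row is the pose to reach, as a shift and turn from the pose commanded when the call began, along the tool's axes at that moment; what a row does not reach only later rows make up. A row lasts 1/8 s, in which the tool goes at most 62.5 mm and 10.7 degrees, less where a joint would pass 70% of its speed; a pose out of reach is approached as far as the arm can. A call with a gripper value outside its range is refused whole. "hand" is the closure in counts, from 0 (fully open) to 255 (shut), set as the call begins (left out, the last holds). The fingers move at their own pace and stop on an object; "squeeze" is the grip in N (left out, the last holds). Time passes only in rows, so rows that repeat a pose let the fingers close. It gives the time, the measured TCP pose, the force, the opening and the grip force at its end, in the units of the state.
- robot.observe(): the state, without advancing time (a new reading comes with each control period).
- robot.read_camera(name): name is "scene" or "top"; returns a dict with "pixels" (400x640x3 uint8, red, green, blue), "intrinsics" (3x3 intrinsics, pixels), "xyz" and "rotation" of the camera in the world. Camera axes: x right, y up, looking along -z (the intrinsics and any distortion apply to the point x, -y, -z); pixel columns grow to the right and rows downward; lengths in m; the calibration is good to about 2 mm. A picture is of the moment at which its call begins. There is no depth.
- robot.hand_in(): hands the job in; it is judged then, once.
The state is a dict: "time": time; "qpos": joint angles; "qvel": joint speeds; "joint_efforts": joint torques, N m; "tool_pos": TCP position; "tool_rot": TCP orientation; "contact_force": force on the tool from outside, world axes, zero at the start; "torque": the same for the moment, N m; "opening": finger opening in m; "grip_force": force on a finger pad.
Only numpy, scipy, OpenCV 4.12 (cv2) and the standard library are available. Lean on these libraries where they do the work, as an engineer would, in place of code of your own. Each camera call takes 0.05 s, during which the arm holds its last target. There are 200 camera calls.

### The job

Pry up the dust cover of the wooden stationery box with the blade of the letter opener (the slot in the middle of the box's front lets it in), swing the cover up until it stands upright by itself, and lay the opener down flat on the desk beside the box. Then turn the turntable inside until the pot with the glue stick is right at the front of the box, in the middle, behind the slot, and keep hold of the turntable so that it stays still there: the job finishes while you are still holding it. Leave the other things on the desk where they are.

Things in the scene. Friction and masses are not known exactly. Their poses are not given: they have to be found in the camera images.
- case: Square wooden stationery box, 176 x 176 mm, rim 112 mm high, walls 7 mm thick, fixed to the desk. Origin: middle of its underside; -x points out of its front, +x to the hinge side, z up. The front wall has a pry slot in the middle of its top edge, 60 mm wide and 10 mm high (102 to 112 mm above the desk), straight through the wall under the cover.
- case_slot (a point): Middle of the pry slot at the outer face of the box's front wall, 107 mm above the desk: 88 mm in front of the box's centre. Axes as the box's.
- cover (a joint): Opening angle of the wooden dust cover (179 x 178 x 6 mm, 150 g), rad: 0 shut, 2.0 its stop. Hinge axis: along the box's y on the back wall's top edge, 88 mm behind the box's centre, 112 mm above the desk, level with the cover's underside. Slightly stiff (0.1 N m; about 1.3 N lifts the front edge): let go below about 1 rad it may sink back; beyond, it stays put.
- cover_edge (a point): Middle of the lower front edge of the cover, 179 mm from the hinge axis; it overhangs the front wall by 3 mm.
- carousel (a joint): Angle of the white turntable in the box, rad, anticlockwise from above: 0 (or whole turns, 6.283) with the glue stick's pot right at the front; starts at 1.2 to 5.1. Turns endlessly either way, easily (0.012 N m), and stays where left. Four equal pots, 46 mm wide, rims 61 mm above the desk, stand 48 mm from its axis, 90 degrees apart; pots and contents are fixed to it.
- glue_stick (a point): Centre of the upright glue stick (25 mm thick, 82 mm tall; its top is 107 mm above the desk), much the tallest thing on the turntable, in its pot 48 mm from the turntable's axis. The other pots hold two batteries, a small binder clip, and a memory stick with a sharpener (none above 78 mm).
- turntable_grip (a point): Centre of the turntable's centre grip, on its axis in the middle of the box, 84 mm above the desk: an upright flat bar 28 mm long, 12 mm thick, 34 mm high (top 101 mm above the desk), to be taken across its thickness from above. Seen from above its length lies along the direction from the axis to the glue stick plus 45 degrees; its flat faces look into the gaps between the pots.
- opener_grip (a point): Point at which to hold the letter opener (60 g), near its centre of mass: in the wooden handle (110 mm long, 16 mm wide, 18 mm high), 35 mm from the handle's blade end, at mid-height, 9 mm above the desk as it lies. x points along the blade to the tip, z up as it lies.
- opener_tip (a point): Tip of the letter opener's steel blade, 120 mm ahead of the grip point along its x axis and level with it. The blade sticks 85 mm out of the handle; it is 14 mm wide (9 mm at the last 18 mm) and 2.5 mm thick, lying flat at mid-height of the handle.
- mug: Patterned mug with a handle, 89 mm tall. Bystander. Origin under its middle.
- stapler: Small stapler, 130 x 34 x 33 mm. Bystander. Origin under its middle.
- note_block: Block of sticky notes, 67 x 67 x 16 mm. Bystander. Origin under its middle.
- pencil: Pencil, 169 mm long. Bystander. Origin under its middle.
- phone: Mobile phone, 146 x 72 x 9 mm. Bystander. Origin under its middle.
- paper_pad: Large pad of sticky notes, 146 x 81 x 20 mm. Bystander. Origin under its middle.

How it is judged:
By the outcome, as a careful person would: the job done as asked, in the order asked, and still so for the second after the job is handed in, while the arm keeps its last pose, push and grip.
It also fails if it takes over 67 s, if anything falls off the work surface, if the arm or the gripper's body presses on something with over 40 N, if the wrist force passes 120 N, or if a joint passes its speed limit or range.

## Working session

There is one attempt and no reset: what is moved stays moved. The work goes in short steps, Python scripts to look and compute and a tool call to move; the robot and the scene stay as the last step left them, time stands still between calls to the robot, and variables do not carry over. Pictures are saved under pics/ and viewed, at most 10 in all, crops included, and the job is handed in when it is done.

Besides the shell and the picture viewer there is one more tool, called by a JSON object that holds its "method" and its "body", one argument or row to a line. step_arm: Moves the arm, as the interface text tells. Its arguments: {"type":"object","properties":{"motion":{"type":"array"},"hand":{"type":"number"},"squeeze":{"type":"number"}},"required":["motion"]}

```bash
mkdir -p pics; ls
cat > h.py <<'E'
import numpy as np, cv2
from cell import robot
def cam(n,save=None):
    c=robot.read_camera(n)
    if save: cv2.imwrite('pics/'+save,c['pixels'][:,:,::-1])
    return c
def ray(c,u,v):
    K=np.array(c['intrinsics']);d=np.linalg.inv(K)@[u,v,1]
    return np.array(c['xyz']),np.array(c['rotation'])@[d[0],-d[1],-d[2]]
def onz(c,u,v,z):
    o,d=ray(c,u,v);return o+d*(z-o[2])/d[2]
def proj(c,p):
    q=np.array(c['rotation']).T@(np.array(p)-c['xyz']);K=np.array(c['intrinsics'])
    w=K@[q[0],-q[1],-q[2]];return w[:2]/w[2]
E
python3 - <<'E'
from h import *
for n in('top','scene'):
    c=cam(n,n+'0.png');print({k:c[k] for k in c if k!='pixels'})
print(robot.observe())
E
```

```text
pics
{'intrinsics': array([[463.82288294,   0.        , 322.78703976],
       [  0.        , 463.82288294, 198.59053127],
       [  0.        ,   0.        ,   1.        ]]), 'xyz': array([ 0.3290777 , -0.02584815,  1.34523096]), 'rotation': array([ 2.14800479e-01, -6.37368499e-04, -1.56103384e+00])}
{'intrinsics': array([[474.39131774,   0.        , 326.76897012],
       [  0.        , 474.39131774, 200.93519997],
       [  0.        ,   0.        ,   1.        ]]), 'xyz': array([-0.20504294, -0.73273711,  1.11121977]), 'rotation': array([ 0.816874  , -0.02180888, -0.82133792])}
{'time': 0.1, 'qpos': array([ 1.08699774e+00,  3.42676491e-01,  1.52491296e+00,  1.19872385e-05,
        1.27538243e+00, -1.45974769e-01]), 'qvel': array([ 0.00108833, -0.00083641, -0.00282638, -0.00179858, -0.00296226,
        0.00078558]), 'joint_efforts': array([ 2.88325005e-03, -4.32010210e+01, -2.44695389e+01,  7.21485238e-02,
        5.26350620e-02, -3.96260202e-05]), 'tool_pos': array([0.1738112 , 0.49504355, 0.24310524]), 'tool_rot': array([-3.14022976e+00, -2.11959642e-04,  2.80376520e+00]), 'contact_force': array([0.38882622, 0.06011591, 0.1902614 ]), 'torque': array([0.02882841, 0.00306802, 0.04639717]), 'grip_force': 0.0, 'opening': 0.09194253630726525}
```

View pics/top0.png

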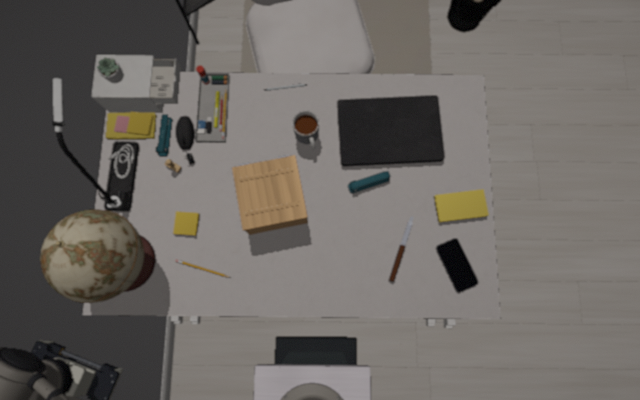

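View pics/scene0.png

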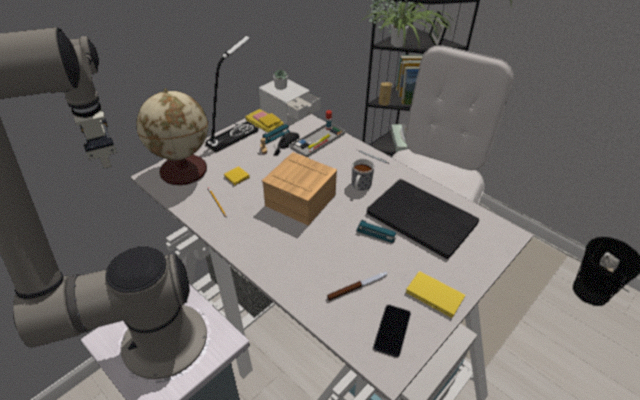

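The top view shows the box at (270,193), the opener with its handle at (397,265) and tip at (410,223), the stapler at (369,182), and the phone and pad to the right. Next I'll enlarge the box to find its slot and segment it and the opener.

```bash
cat > h.py <<'E'
import numpy as np, cv2
from scipy.spatial.transform import Rotation as R
from cell import robot
def cam(n,save=None):
    c=robot.read_camera(n); c['rotation']=R.from_euler('xyz',c['rotation']).as_matrix()
    if save: cv2.imwrite('pics/'+save,c['pixels'][:,:,::-1])
    return c
def onz(c,u,v,z):
    d=np.linalg.inv(c['intrinsics'])@[u,v,1]
    o=np.array(c['xyz']);d=c['rotation']@[d[0],-d[1],-d[2]]
    return o+d*(z-o[2])/d[2]
def proj(c,p):
    q=c['rotation'].T@(np.array(p)-c['xyz'])
    w=c['intrinsics']@[q[0],-q[1],-q[2]];return w[:2]/w[2]
E
python3 - <<'E'
from h import *
t=cam('top');s=cam('scene')
a=cv2.resize(s['pixels'][145:225,250:350],None,fx=5.5,fy=5.5,interpolation=cv2.INTER_CUBIC)
cv2.imwrite('pics/crop1.png',cv2.convertScaleAbs(a[:,:,::-1],alpha=1.3))
hsv=cv2.cvtColor(t['pixels'],cv2.COLOR_RGB2HSV)
for name,(x0,x1,y0,y1),hi in (('box',(225,315,145,240),0.118),('opener',(383,420,215,290),0.009)):
    m=np.zeros((400,640),np.uint8);sub=hsv[y0:y1,x0:x1]
    sel=(sub[...,0]<22)&(sub[...,1]>90) if name=='opener' else (sub[...,0]<25)&(sub[...,1]>70)&(sub[...,2]>110)
    m[y0:y1,x0:x1]=sel*255
    cs=max(cv2.findContours(m,0,1)[0],key=cv2.contourArea)
    b=cv2.boxPoints(cv2.minAreaRect(cs));print(name,cv2.contourArea(cs),b.tolist())
    P=np.array([onz(t,*q,hi) for q in b]);print(P.round(4).tolist(),P.mean(0).round(4),np.linalg.norm(np.diff(P,axis=0),axis=1))
print('tip',onz(t,411,222.5,.009))
print(proj(s,onz(t,411,222.5,.009)))
for n,(u,v) in dict(stapler=(369,182),mug=(306,125),phone=(457,265),pad=(461,206),note=(186,224)).items(): print(n,onz(t,u,v,.02).round(3))
E
```

```text
box 3992.5 [[230.1153564453125, 167.57691955566406], [294.5384521484375, 154.6923065185547], [307.0, 216.99998474121094], [242.576904296875, 229.8845977783203]]
[[0.6815, 0.2315, 0.118], [0.7203, 0.0553, 0.118], [0.5458, 0.0179, 0.118], [0.5092, 0.1892, 0.118]] [0.6142 0.1235 0.118 ] [0.18038213 0.17843611 0.17517367]
opener 101.0 [[389.20001220703125, 279.4000244140625], [400.60003662109375, 245.2000274658203], [404.20001220703125, 246.4000244140625], [392.79998779296875, 280.60003662109375]]
[[0.3875, -0.2148, 0.009], [0.4852, -0.2497, 0.009], [0.4818, -0.26, 0.009], [0.3842, -0.225, 0.009]] [ 0.4347 -0.2374  0.009 ] [0.10371567 0.0108295  0.10366458]
tip [ 0.55177738 -0.28178792  0.009     ]
[382.04722924 275.18553607]
stapler [ 0.67 -0.16  0.02]
mug [0.846 0.029 0.02 ]
phone [ 0.429 -0.406  0.02 ]
pad [ 0.6   -0.427  0.02 ]
note [0.539 0.371 0.02 ]
```

View pics/crop1.png

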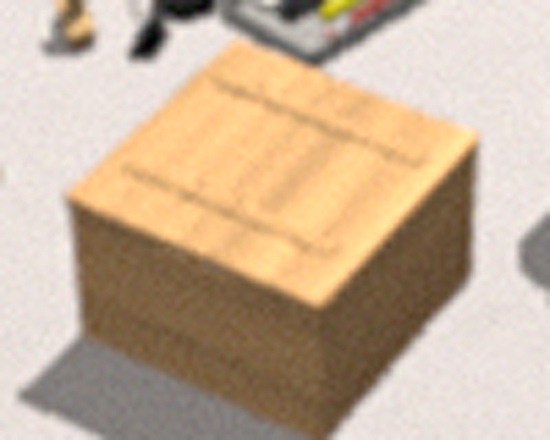

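```bash
cat >> h.py <<'E'
def rel(*wps):
    """shift (60 mm units, tool axes) and spin from the present pose to world waypoints (x,y,z,yaw)"""
    o=robot.observe();M=R.from_euler('xyz',o['tool_rot']).as_matrix();y0=o['tool_rot'][2]
    print('t',o['time'],'pos',o['tool_pos'].round(4),'yaw',round(y0,3),'q6',round(o['qpos'][5],2))
    for x,y,z,w in wps:
        s=-(w-y0);s=(s+np.pi)%(2*np.pi)-np.pi
        print((M.T@(np.array([x,y,z])-o['tool_pos'])/.06).round(3).tolist(),round(s,3))
C=np.array([.6157,.1238]);YB=.21
def bx(x,y=0): return C+x*np.array([np.cos(YB),np.sin(YB)])+y*np.array([-np.sin(YB),np.cos(YB)])
E
python3 - <<'E'
from h import *
s=cam('scene');g=cv2.cvtColor(s['pixels'],cv2.COLOR_RGB2GRAY).astype(np.float32)
def samp(p): u=proj(s,p);return int(cv2.getRectSubPix(g,(1,1),tuple(map(float,u)))[0,0])
for f in ('front','right'):
  for z in (.111,.108,.105,.102,.098,.09):
    print(f,z,[samp([*(bx(-.088,l) if f=='front' else bx(l,-.088)),z]) for l in np.arange(-.08,.081,.01)])
rel((.42,.15,.2,2.80),(.453,-.244,.12,2.79),(.453,-.244,.02,2.79))
E
```

```text
front 0.111 [93, 88, 86, 95, 92, 93, 88, 91, 92, 94, 96, 90, 91, 88, 89, 92, 95]
front 0.108 [74, 78, 73, 78, 76, 81, 80, 83, 81, 86, 83, 70, 74, 74, 76, 80, 86]
front 0.105 [71, 71, 68, 72, 70, 80, 80, 80, 76, 86, 82, 73, 74, 73, 73, 73, 83]
front 0.102 [72, 68, 73, 73, 71, 78, 79, 81, 78, 82, 78, 73, 73, 73, 73, 71, 83]
front 0.098 [71, 71, 71, 72, 73, 75, 72, 75, 75, 78, 75, 75, 73, 74, 72, 74, 84]
front 0.09 [75, 69, 73, 72, 71, 75, 76, 77, 76, 76, 72, 76, 75, 77, 76, 75, 86]
right 0.111 [106, 110, 113, 112, 116, 116, 115, 115, 116, 118, 118, 117, 120, 120, 120, 118, 123]
right 0.108 [85, 93, 93, 92, 91, 91, 91, 93, 94, 94, 97, 95, 95, 97, 95, 93, 100]
right 0.105 [70, 79, 78, 76, 79, 76, 70, 76, 77, 79, 78, 78, 76, 77, 76, 76, 81]
right 0.102 [65, 68, 69, 66, 70, 69, 65, 68, 66, 68, 70, 68, 66, 68, 66, 64, 72]
right 0.098 [65, 66, 65, 60, 64, 67, 67, 68, 68, 62, 66, 67, 66, 65, 65, 60, 68]
right 0.09 [65, 65, 62, 66, 62, 66, 67, 62, 63, 65, 66, 63, 65, 66, 66, 66, 71]
t 0.25 pos [0.1739 0.4952 0.2434] yaw 2.804 q6 -0.15
[-5.777, -4.068, 0.726] 0.004
[-8.472, -10.081, 2.063] 0.014
[-8.472, -10.08, 3.73] 0.014
```

{"method": "step_arm", "body": {
  "motion": [
    [[0,0,0],0]
  ],
  "hand": 80,
  "squeeze": 50
}}

```text
time: 0.38
tool_pos: [0.1739, 0.4953, 0.2436]
tool_rot: [-3.141, -0.0, 2.804]
contact_force: [1.1, -0.0, 0.2]
opening: 0.0856
grip_force: 0.0
```

{"method": "step_arm", "body": {
  "motion": [
    [[-1,-0.6,0],0],
    [[-2,-1.3,0],0],
    [[-3,-2,0.1],0],
    [[-4,-2.7,0.2],0],
    [[-5,-3.5,0.4],0],
    [[-5.8,-4.1,0.6],0],
    [[-6.2,-4.9,0.7],0],
    [[-6.6,-5.8,0.8],0],
    [[-7,-6.7,1],0],
    [[-7.3,-7.5,1.3],0]
  ]
}}

```text
time: 1.62
tool_pos: [0.437, -0.0502, 0.1732]
tool_rot: [3.141, 0.002, 2.804]
contact_force: [0.9, 0.7, 0.9]
opening: 0.063
grip_force: 0.0
```

{"method": "step_arm", "body": {
  "motion": [
    [[-0.4,-0.8,0.2],0],
    [[-0.8,-1.7,0.5],0],
    [[-1.1,-2.5,0.7],0.014],
    [[-1.1,-2.5,0.7],0.014],
    [[-1.1,-2.5,0.7],0.014]
  ]
}}

```text
time: 2.25
tool_pos: [0.4487, -0.2108, 0.131]
tool_rot: [3.141, -0.001, 2.789]
contact_force: [0.3, 0.0, 0.4]
opening: 0.0629
grip_force: 0.0
```

Run:
```python
from h import *
s=cam('scene','s1.png')
cv2.imwrite('pics/s1c.png',cv2.resize(s['pixels'][200:340,280:480,::-1],None,fx=3.5,fy=3.5,interpolation=cv2.INTER_CUBIC))
P=np.array([.453,-.244,.009]);d=np.array([np.cos(-.35),np.sin(-.35),0])
for k in(-.075,0,.035,.12):print(k,((proj(s,P+k*d)-[280,200])*3.5).round(1))
rel((.453,-.244,.019,2.79))
```

```text
-0.075 [163.2 341.2]
0 [245.4 307.3]
0.035 [282.7 292. ]
0.12 [370.6 255.8]
t 2.3 pos [ 0.4489 -0.2103  0.1312] yaw 2.791 q6 -1.81
[-0.258, -0.505, 1.87] 0.001
```

View pics/s1c.png

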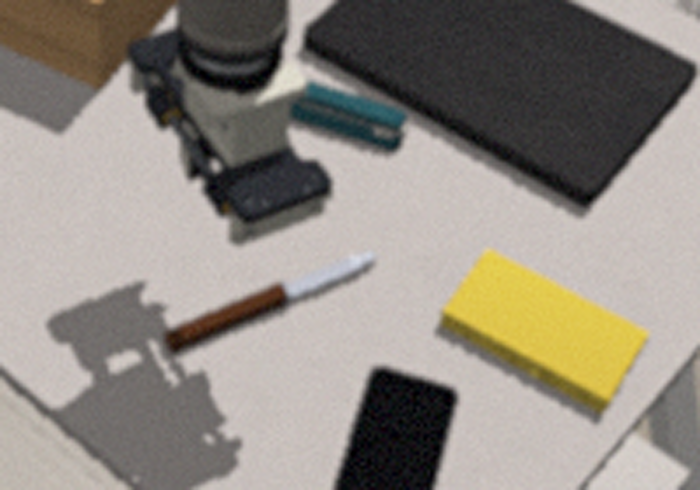

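The crop shows the handle's butt at (168,342), the junction at (284,292) and the tip at (373,257). All are within about 2 mm of my prediction, so I'll descend and grip.

{"method": "step_arm", "body": {
  "motion": [
    [[-0.25,-0.5,0.4],0],
    [[-0.25,-0.5,1.2],0],
    [[-0.25,-0.5,1.7],0],
    [[-0.25,-0.5,1.86],0],
    [[-0.25,-0.5,1.86],0],
    [[-0.25,-0.5,1.86],0]
  ]
}}

```text
time: 3.05
tool_pos: [0.4537, -0.2448, 0.0209]
tool_rot: [-3.141, 0.003, 2.791]
contact_force: [0.6, -0.2, -0.3]
opening: 0.0633
grip_force: 0.0
```

{"method": "step_arm", "body": {
  "motion": [
    [[0,0,0],0],
    [[0,0,0],0],
    [[0,0,0],0],
    [[0,0,0],0],
    [[0,0,0],0],
    [[0,0,0],0]
  ],
  "hand": 255,
  "squeeze": 55
}}

```text
time: 3.8
tool_pos: [0.4527, -0.2446, 0.0194]
tool_rot: [3.142, -0.0, 2.79]
contact_force: [-1.4, 0.2, -0.2]
opening: 0.0159
grip_force: 55.0
```

Run:
```python
from h import *
print(bx(-.240),bx(-.178))
w=.21+np.pi
rel((*bx(-.25),.117,w),(*bx(-.175),.117,w))
```

```text
[0.38097258 0.07376962] [0.4416105  0.08669414]
t 3.8 pos [ 0.4527 -0.2446  0.0194] yaw 2.79 q6 -1.86
[3.092, 4.481, -1.626] -0.562
[2.034, 5.147, -1.626] -0.562
```

{"method": "step_arm", "body": {
  "motion": [
    [[0,0,-0.8],0],
    [[0.2,0.3,-1.6],-0.05],
    [[0.7,1,-2],-0.15],
    [[1.2,1.7,-2],-0.25],
    [[1.7,2.4,-2],-0.35],
    [[2.2,3.1,-2],-0.45],
    [[2.7,3.8,-2],-0.562],
    [[3.1,4.48,-2],-0.562],
    [[3.1,4.48,-1.7],-0.562],
    [[3.1,4.48,-1.63],-0.562]
  ]
}}

```text
time: 5.05
tool_pos: [0.37, 0.0723, 0.1167]
tool_rot: [3.141, -0.002, -2.93]
contact_force: [0.9, -0.8, 0.3]
opening: 0.0155
grip_force: 54.9
```

{"method": "step_arm", "body": {
  "motion": [
    [[0,0,0],0],
    [[0,0,0],0]
  ]
}}

```text
time: 5.3
tool_pos: [0.3712, 0.0713, 0.1176]
tool_rot: [-3.141, 0.001, -2.933]
contact_force: [-0.1, -0.1, -1.2]
opening: 0.0157
grip_force: 54.9
```

Run:
```python
from h import *
t=cam('top');s=cam('scene')
o=robot.observe();P=o['tool_pos'];w=o['tool_rot'][2]-np.pi;d=np.array([np.cos(w),np.sin(w),0]);tip=P+.12*d-[0,0,.0104]
A=cv2.resize(s['pixels'][150:230,220:330,::-1],None,fx=6,fy=6,interpolation=cv2.INTER_CUBIC)
u=proj(s,tip);print('tip pred crop px',(u-[220,150])*6,'slot',(proj(s,[*bx(-.088),.107])-[220,150])*6)
cv2.imwrite('pics/s2c.png',A)
B=cv2.resize(t['pixels'][180:270,235:315,::-1],None,fx=6,fy=6,interpolation=cv2.INTER_CUBIC)
cv2.imwrite('pics/t2c.png',B);print('top tip',(proj(t,tip)-[235,180])*6)
cv2.imwrite('pics/two.png',cv2.resize(np.hstack([cv2.resize(A,(440,320)),cv2.resize(B,(284,320))]),None,fx=1.1,fy=1.1))
rel((*bx(-.25),.1175,.21+np.pi),(*bx(-.175),.1175,.21+np.pi))
```

```text
tip pred crop px [337.40220778 296.9405695 ] slot [383.42344721 250.56687069]
top tip [255.2534324  350.88851549]
t 5.4 pos [0.3711 0.0713 0.1176] yaw -2.933 q6 -1.79
[-0.003, 0.005, 0.002] -0.001
[-1.253, 0.006, 0.003] -0.001
```

View pics/two.png

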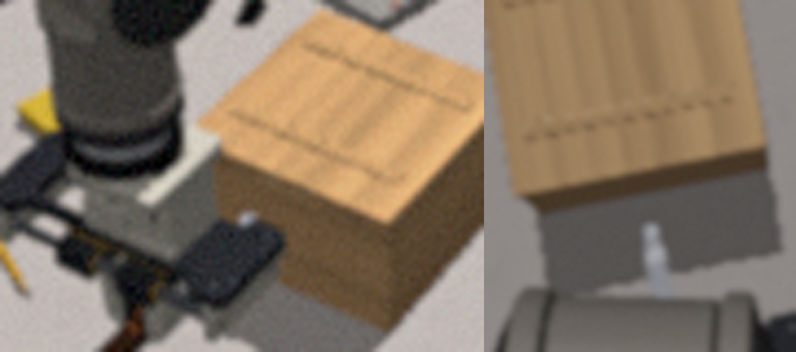

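The tip shows at (247,217) in the left crop and (651,229) in the right one, both as predicted and in line with the slot. I'll insert it now.

{"method": "step_arm", "body": {
  "motion": [
    [[-0.3,0,0],0],
    [[-0.5,0,0],0],
    [[-0.65,0,0],0],
    [[-0.75,0,0],0],
    [[-0.85,0,0],0],
    [[-0.85,0,0],0]
  ]
}}

```text
time: 6.15
tool_pos: [0.4208, 0.0825, 0.1172]
tool_rot: [3.142, 0.0, -2.931]
contact_force: [-0.0, -0.0, -1.1]
opening: 0.0152
grip_force: 54.9
```

{"method": "step_arm", "body": {
  "motion": [
    [[-0.15,0,0],0],
    [[-0.3,0,0],0],
    [[-0.4,0,0],0],
    [[-0.4,0,0],0]
  ]
}}

```text
time: 6.65
tool_pos: [0.4445, 0.0875, 0.1172]
tool_rot: [3.142, 0.0, -2.931]
contact_force: [0.6, 0.9, -1.5]
opening: 0.0153
grip_force: 54.9
```

{"method": "step_arm", "body": {
  "motion": [
    [[0,0,-0.15],0],
    [[0,0,-0.3],0],
    [[-0.04,0,-0.55],0],
    [[-0.08,0,-0.8],0],
    [[-0.2,0,-1.1],0],
    [[-0.38,0,-1.45],0],
    [[-0.6,0,-1.7],0],
    [[-0.88,0,-1.98],0],
    [[-1.15,0,-2.17],0],
    [[-1.5,0,-2.33],0]
  ]
}}

```text
time: 7.9
tool_pos: [0.532, 0.1063, 0.2584]
tool_rot: [-3.142, 0.0, -2.931]
contact_force: [-1.0, 0.5, -1.2]
opening: 0.0155
grip_force: 54.9
```

Run:
```python
from h import *
s=cam('scene','s3.png')
print(robot.observe()['contact_force'],robot.observe()['grip_force'])
```

```text
[1.39598854 0.6589528  0.02582788] 54.94917690753937
```

View pics/s3.png

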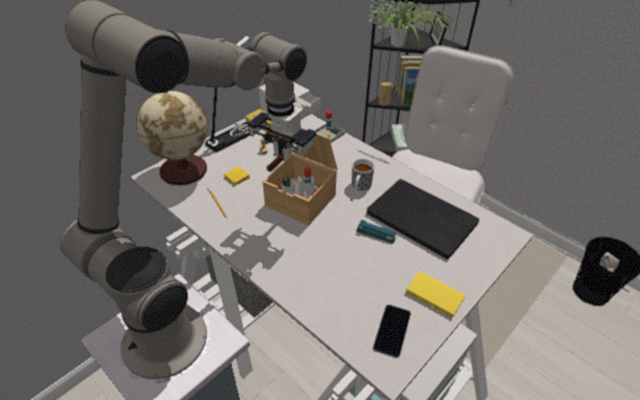

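The cover is up past about 1.2 rad, with its edge at (325,140). The glue stick's red cap shows at (308,172). I'll keep pushing.

{"method": "step_arm", "body": {
  "motion": [
    [[-0.2,0,-0.07],0],
    [[-0.45,0,-0.12],0],
    [[-0.7,0,-0.17],0],
    [[-0.95,0,-0.17],0],
    [[-1.2,0,-0.15],0],
    [[-1.35,0,-0.12],0],
    [[-1.45,0,-0.08],0],
    [[-1.45,0,-0.08],0]
  ]
}}

```text
time: 8.95
tool_pos: [0.617, 0.1243, 0.2615]
tool_rot: [3.141, -0.001, -2.931]
contact_force: [-0.2, -0.6, -1.0]
opening: 0.0157
grip_force: 54.9
```

{"method": "step_arm", "body": {
  "motion": [
    [[0.5,0,-0.1],0],
    [[1.3,0,-0.1],0],
    [[2.2,0,-0.1],0],
    [[3,0,0],0],
    [[3,0,0],0]
  ]
}}

```text
time: 9.57
tool_pos: [0.4375, 0.0865, 0.2618]
tool_rot: [3.141, -0.002, -2.932]
contact_force: [0.4, -1.0, 0.1]
opening: 0.0155
grip_force: 54.9
```

Run:
```python
from h import *
s=cam('scene','s4.png');t=cam('top','t4.png')
A=cv2.resize(s['pixels'][90:230,240:400],None,fx=2.6,fy=2.6,interpolation=cv2.INTER_CUBIC)
B=cv2.resize(t['pixels'][130:240,220:330],None,fx=364/110,fy=364/110,interpolation=cv2.INTER_CUBIC)
cv2.imwrite('pics/two4.png',np.hstack([A,B])[:,:,::-1])
for th in (1.57,1.7,1.85,2.0):
  print(th,[[((proj(c,[*bx(.088-.179*np.cos(th),l),.112+.179*np.sin(th)])-o)*k).round(0).tolist() for l in(-.089,.089)] for c,o,k in((s,[240,90],2.6),(t,[220,130],364/110))])
w=.2+np.pi
rel((*bx(-.22,-.1),.25,w),(.48,-.09,.12,w),(.48,-.09,.021,w))
```

```text
1.57 [[[256.0, 90.0], [130.0, 46.0]], [[233.0, 9.0], [-10.0, 55.0]]]
1.7 [[[266.0, 82.0], [141.0, 38.0]], [[227.0, -20.0], [-14.0, 26.0]]]
1.85 [[[276.0, 76.0], [152.0, 33.0]], [[221.0, -50.0], [-18.0, -5.0]]]
2.0 [[[286.0, 72.0], [164.0, 30.0]], [[216.0, -76.0], [-20.0, -32.0]]]
t 9.675 pos [0.4414 0.0868 0.2627] yaw -2.932 q6 -1.76
[0.698, -1.669, 0.21] 0.01
[-0.009, -3.015, 2.379] 0.01
[-0.005, -3.015, 4.029] 0.01
```

View pics/two4.png

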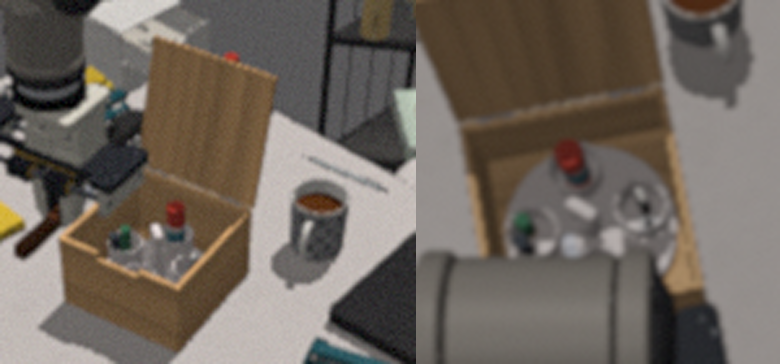

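The cover stands at about 1.85 rad, with its corners at (276,76) and (152,37). The slot is at the front, and the glue stick is at (570,155) in the right crop, towards the back. Now I'll lay the opener down.

{"method": "step_arm", "body": {
  "motion": [
    [[0.1,-0.8,0.1],0.01],
    [[0.1,-1.7,0.3],0.01],
    [[0.1,-2.5,0.9],0.01],
    [[0,-3,1.6],0.01],
    [[0,-3,2.4],0.01],
    [[0,-3,3.2],0.01],
    [[0,-3,3.7],0.01],
    [[0,-3,3.95],0.01],
    [[0,-3,4.03],0.01],
    [[0,-3,4.03],0.01]
  ]
}}

```text
time: 10.92
tool_pos: [0.4796, -0.0895, 0.0207]
tool_rot: [-3.141, 0.001, -2.941]
contact_force: [-0.2, 0.4, -0.3]
opening: 0.0153
grip_force: 54.9
```

Run:
```python
from h import *
o=robot.observe();print(o['tool_pos'],o['contact_force'])
```

```text
[ 0.47963325 -0.08947725  0.02069537] [-0.23990007  0.4455685  -0.28878911]
```

{"method": "step_arm", "body": {
  "motion": [
    [[0,0,0.02],0],
    [[0,0,0.02],0]
  ]
}}

```text
time: 11.18
tool_pos: [0.4791, -0.0893, 0.0195]
tool_rot: [-3.141, 0.001, -2.941]
contact_force: [0.2, -0.9, -0.1]
opening: 0.0158
grip_force: 54.9
```

{"method": "step_arm", "body": {
  "motion": [
    [[0,0,0],0],
    [[0,0,0],0],
    [[0,0,0],0],
    [[0,0,-0.4],0],
    [[0,0,-1.2],0],
    [[0,0,-2.2],0],
    [[0,0,-3],0],
    [[0,0,-3],0]
  ],
  "hand": 135
}}

```text
time: 12.18
tool_pos: [0.4806, -0.0899, 0.2026]
tool_rot: [-3.137, 0.007, -2.941]
contact_force: [0.6, -0.1, -0.9]
opening: 0.0431
grip_force: 0.0
```

Run:
```python
from h import *
t=cam('top');s=cam('scene')
A=cv2.resize(s['pixels'][150:290,250:400],None,fx=2.6,fy=2.6,interpolation=cv2.INTER_CUBIC)
B=cv2.resize(t['pixels'][150:260,220:380],None,fx=364/110,fy=364/110,interpolation=cv2.INTER_CUBIC)[:364]
cv2.imwrite('pics/two5.png',np.hstack([A,B])[:,:,::-1][:,:800])
p=t['pixels'].astype(int);m=(p[...,0]>1.6*p[...,1]+15)&(p[...,2]<p[...,0]*.6);m[:, :240]=0;m[:150]=0;m[240:]=0;m[:,310:]=0
ys,xs=np.nonzero(m);print(len(xs),xs.mean(),ys.mean())
g=onz(t,xs.mean(),ys.mean(),.104);v=g[:2]-C;print(g,np.linalg.norm(v),'world ang',np.arctan2(v[1],v[0]),'carousel',(np.arctan2(v[1],v[0])-YB-np.pi)%(2*np.pi))
print('centre px in crop',(proj(t,[*C,.1])-[220,150])*364/110+[390,0])
o=robot.observe();print(o['qpos'],o['tool_pos'])
```

```text
61 265.73770491803276 176.54098360655738
[0.66075875 0.1344913  0.104     ] 0.046309773712144654 world ang 0.23296655567265473 carousel 3.164559209262448
centre px in crop [552.81509716 141.51949187]
[-3.41894660e-01  3.15889614e-01  1.69647852e+00  1.16169416e-04
  1.12902994e+00 -2.11297367e+00] [ 0.47843963 -0.08913517  0.19870641]
```

View pics/two5.png

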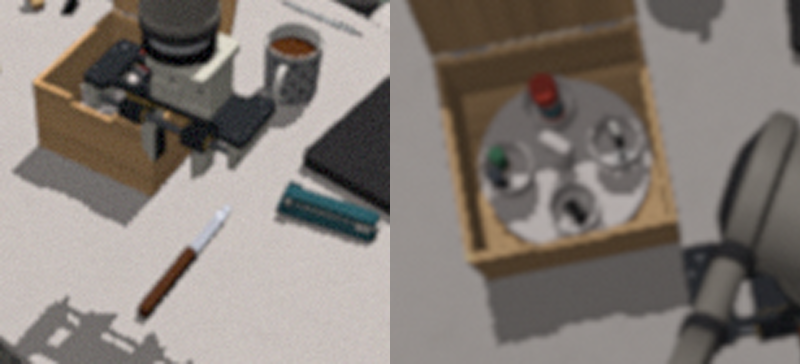

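The opener lies flat at (140–225, 210–315) in the left crop. On the right the bar is near (555,146), with the glue stick at the back. I'll check the bar's centre before going over it.

Run:
```python
from h import *
g=np.mean([cv2.cvtColor(cam('top')['pixels'],cv2.COLOR_RGB2GRAY) for _ in range(4)],0);t=cam('top')
u,v=268,194
x0,y0=262,187
sub=g[y0:y0+16,x0:x0+18];print(sub.astype(int))
m=(sub>155).astype(np.uint8);n,l,st,ce=cv2.connectedComponentsWithStats(m)
for i in range(1,n):
  if st[i,4]>5:
    M=cv2.moments((l==i).astype(np.uint8),True);a=.5*np.arctan2(2*M['mu11'],M['mu20']-M['mu02'])
    P=onz(t,ce[i][0]+x0,ce[i][1]+y0,.101);print(st[i,4],ce[i]+[x0,y0],P,'world axis',(-a-np.pi/2)%np.pi)
```

```text
[[101  97  95  93  93  89  85  81  77  75  72  73  82  94 101 103 103 103]
 [102  98  94  93  96  96  90  82  75  72  74  82  91 100 102 103 103 106]
 [102 100  99 106 121 127 118 101  87  81  86  93  99 102 103 103 103 111]
 [102 102 108 128 152 161 157 141 122 106 100 100 102 103 103 103 104 113]
 [103 103 114 139 161 170 171 165 154 138 121 108 103 102 103 102 106 112]
 [102 102 110 127 147 161 168 171 169 161 147 130 112 103 102 102 106 112]
 [103 102 103 108 119 136 151 162 168 170 166 151 125 105 102 103 103 112]
 [109 103 101 101 100 108 123 140 155 165 166 151 122 100 100 103 103 115]
 [114 105 102 102  99  96 100 113 129 144 148 133 104  91  97 102 103 112]
 [117 108 103 102 101  98  96  98 105 113 115 103  85  84  96 101 102 105]
 [118 111 104 102 103 102 103 100  98  95  90  81  75  81  94 101 102 103]
 [118 113 104 102 103 102 101  99  96  90  84  75  71  78  94 108 120 126]
 [119 113 103 101 101 103 101  97  91  86  79  73  71  86 114 135 151 161]
 [117 108 102 102 109 115 112 102  92  84  77  73  77 105 142 163 170 174]
 [112 106 114 126 136 145 141 128 109  93  85  82  87 114 149 169 175 176]
 [110 110 140 159 165 168 167 157 133 106  96  95  97 110 136 162 173 175]]
17 [269.11764706 192.        ] [0.61763447 0.12398764 0.101     ] world axis 1.0433846437968035
10 [278.1 200.8] [0.59310617 0.09850242 0.101     ] world axis 2.677945044588987
```

Run:
```python
from h import *
rel((.617,.124,.2,4.17),(.617,.124,.098,4.17))
```

```text
t 12.525 pos [ 0.4781 -0.0891  0.1976] yaw -2.941 q6 -2.11
[-2.974, 3.02, -0.043] -0.828
[-2.978, 3.018, 1.657] -0.828
```

{"method": "step_arm", "body": {
  "motion": [
    [[-0.6,0.6,0],-0.15],
    [[-1.2,1.2,0],-0.3],
    [[-1.8,1.8,0],-0.45],
    [[-2.4,2.4,0],-0.6],
    [[-2.97,3.02,0],-0.75],
    [[-2.97,3.02,0],-0.83],
    [[-2.97,3.02,0.2],-0.83],
    [[-2.97,3.02,0.5],-0.83],
    [[-2.97,3.02,0.8],-0.83],
    [[-2.97,3.02,0.8],-0.83]
  ]
}}

```text
time: 13.78
tool_pos: [0.6158, 0.1229, 0.1484]
tool_rot: [3.138, -0.003, -2.114]
contact_force: [0.2, 0.5, 0.3]
opening: 0.0431
grip_force: 0.0
```

{"method": "step_arm", "body": {
  "motion": [
    [[0,0,0.3],0],
    [[0,0,0.6],0],
    [[0,0,0.85],0],
    [[0,0,0.85],0]
  ]
}}

```text
time: 14.28
tool_pos: [0.6167, 0.1235, 0.0989]
tool_rot: [3.14, -0.001, -2.112]
contact_force: [0.2, 0.6, 0.5]
opening: 0.043
grip_force: 0.0
```

{"method": "step_arm", "body": {
  "motion": [
    [[0,0,0],0],
    [[0,0,0],0],
    [[0,0,0],0],
    [[0,0,0],0]
  ],
  "hand": 255,
  "squeeze": 15
}}

```text
time: 14.78
tool_pos: [0.6166, 0.1245, 0.1003]
tool_rot: [3.14, 0.0, -2.111]
contact_force: [-4.3, 3.9, 5.0]
opening: 0.0119
grip_force: 15.0
```

{"method": "step_arm", "body": {
  "motion": [
    [[0,0,0],0.06],
    [[0,0,0],0.16],
    [[0,0,0],0.28],
    [[0,0,0],0.4],
    [[0,0,0],0.52],
    [[0,0,0],0.64],
    [[0,0,0],0.76],
    [[0,0,0],0.88],
    [[0,0,0],0.95],
    [[0,0,0],1.0]
  ]
}}

```text
time: 16.02
tool_pos: [0.6179, 0.1224, 0.1003]
tool_rot: [-3.14, 0.001, -3.113]
contact_force: [0.2, -4.5, 1.1]
opening: 0.0121
grip_force: 15.0
```

{"method": "step_arm", "body": {
  "motion": [
    [[0,0,0],0.06],
    [[0,0,0],0.16],
    [[0,0,0],0.28],
    [[0,0,0],0.4],
    [[0,0,0],0.52],
    [[0,0,0],0.64],
    [[0,0,0],0.76],
    [[0,0,0],0.88],
    [[0,0,0],0.95],
    [[0,0,0],1.0]
  ]
}}

```text
time: 17.27
tool_pos: [0.6168, 0.1204, 0.1003]
tool_rot: [-3.137, 0.003, 2.17]
contact_force: [-3.3, -13.6, 5.0]
opening: 0.012
grip_force: 15.0
```

{"method": "step_arm", "body": {
  "motion": [
    [[0,0,0],0.06],
    [[0,0,0],0.16],
    [[0,0,0],0.28],
    [[0,0,0],0.4],
    [[0,0,0],0.52],
    [[0,0,0],0.64],
    [[0,0,0],0.76],
    [[0,0,0],0.88],
    [[0,0,0],0.95],
    [[0,0,0],1.0]
  ]
}}

```text
time: 18.52
tool_pos: [0.6145, 0.1202, 0.1002]
tool_rot: [-3.137, 0.008, 1.17]
contact_force: [-12.7, -13.9, 10.3]
opening: 0.0121
grip_force: 15.0
```

{"method": "step_arm", "body": {
  "motion": [
    [[0,0,0],0.06],
    [[0,0,0],0.12],
    [[0,0,0],0.17],
    [[0,0,0],0.17],
    [[0,0,0],0.17]
  ]
}}

```text
time: 19.15
tool_pos: [0.6142, 0.1205, 0.1002]
tool_rot: [-3.138, 0.009, 1.002]
contact_force: [-13.1, -13.4, 10.3]
opening: 0.012
grip_force: 15.0
```

Run:
```python
from h import *
t=cam('top');s=cam('scene')
A=cv2.resize(s['pixels'][100:280,230:400],None,fx=2.6,fy=2.6,interpolation=cv2.INTER_CUBIC)
B=cv2.resize(t['pixels'][150:250,225:310],None,fx=4.2,fy=4.2,interpolation=cv2.INTER_CUBIC)
B=cv2.resize(B,(340,400));A=A[:400];cv2.imwrite('pics/two6.png',np.hstack([A,B])[:,:,::-1])
o=robot.observe();print(o['tool_pos'],o['tool_rot'],o['contact_force'],o['time'])
for c,n in((t,'t'),(s,'s')):
  p=c['pixels'].astype(int);m=(p[...,0]>1.6*p[...,1]+15)&(p[...,2]<p[...,0]*.6)
  g=proj(c,[*bx(-.048),.104]);print(n,'pred',g)
  k=np.zeros_like(m);a,b=int(g[1]),int(g[0]);k[a-12:a+12,b-12:b+12]=1
  ys,xs=np.nonzero(m&k);
  if len(xs): P=onz(c,xs.mean(),ys.mean(),.104);v=P[:2]-[.617,.124];print(len(xs),xs.mean(),ys.mean(),P,np.hypot(*v),'carousel',np.arctan2(v[1],v[0])-YB+np.pi)
```

```text
[0.61420341 0.1205015  0.1001746 ] [-3.13794208  0.00868326  1.00183017] [-13.19506608 -12.98194517  10.13768078] 19.25
t pred [272.11618337 209.25527266]
s pred [291.06074382 185.38430451]
54 291.5 188.33333333333334 [0.55986644 0.10255253 0.104     ] 0.06102653639297176 carousel 0.1491140937045965
```

View pics/two6.png

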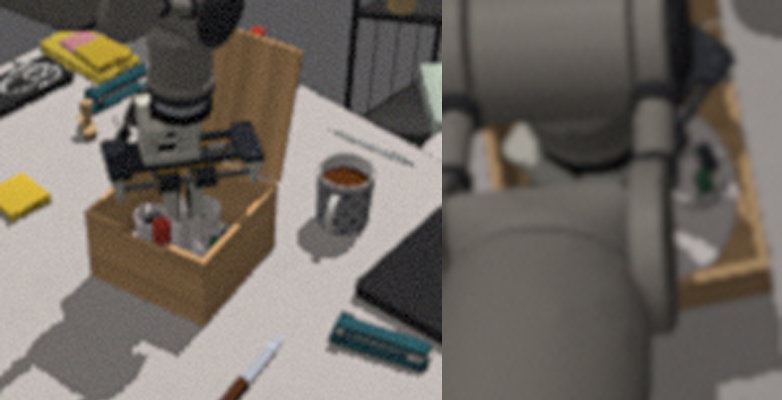

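The picture shows the glue stick's red cap at (160,230), at the front behind the slot. The cover is upright and the opener is on the desk. The grip is slightly off-centre along the bar, so I'll relieve the side force.

{"method": "step_arm", "body": {
  "motion": [
    [[-0.03,0,-0.01],0],
    [[-0.06,0,-0.02],0],
    [[-0.06,0,-0.02],0],
    [[-0.06,0,-0.02],0]
  ]
}}

```text
time: 19.75
tool_pos: [0.6141, 0.1203, 0.1002]
tool_rot: [-3.139, 0.003, 1.002]
contact_force: [-5.9, -2.4, -2.4]
opening: 0.0116
grip_force: 15.0
```

Run:
```python
from h import *
o=robot.observe();print(o['tool_pos'],o['tool_rot'],o['contact_force'],o['torque'])
s=cam('scene');p=s['pixels'].astype(int);m=(p[...,0]>1.6*p[...,1]+15)&(p[...,2]<p[...,0]*.6);m[:175]=0;m[205:]=0;m[:,:275]=0;m[:,310:]=0
ys,xs=np.nonzero(m);print(len(xs),xs.mean(),ys.mean(),xs.min(),xs.max(),ys.min(),ys.max())
for a in(-.15,0,.15):
  for z in(.107,.085): print(a,z,proj(s,[*(bx(-.048*np.cos(a),-.048*np.sin(a))+[-.0003,-.0013]),z]).round(1))
```

```text
[0.61408735 0.12033162 0.10024489] [-3.13912852e+00  2.81984885e-03  1.00209781e+00] [-5.8752727  -2.44846144 -2.40282582] [-0.67456523  1.04563492 -0.04452015]
58 291.3965517241379 188.36206896551724 288 294 184 193
-0.15 0.107 [289.5 184. ]
-0.15 0.085 [289.7 189.1]
0 0.107 [291.2 184.9]
0 0.085 [291.4 190. ]
0.15 0.107 [293.2 185.6]
0.15 0.085 [293.4 190.7]
```

```bash
python3 -c "
from cell import robot
print(robot.hand_in())"
```

```text
the job is handed in; nothing more can be done
None
```

I handed the job in at about 20 s: the cover stands open by itself at about 1.85 rad, the opener lies flat beside the box, and the gripper is still holding the turntable with the glue stick at the front behind the slot; the hand-in gave no verdict.

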